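# Press a bronze bushing home in a colour-mill bearing block

## Task

Fit the new bearing of the colour mill: take the bronze bushing by its hub, start its tapered nose in the bore of the green bearing block, and press it straight down, driving the tight seal ring in the bore ahead of it, until its shoulder sits flush on the block all round; then let go of it. The block stands on rubber cushions and gives way under the push, so press by feel until the shoulder has bottomed, never with more than 24 newtons, which could crack the casting. Leave the steel collar and the painter's things where they are.

Things in the scene. Friction and masses are not known exactly. Their poses are not given: they have to be found in the camera images.
- bushing: Loose bronze bushing, 150 g, 47 mm tall, upright on its nose. From below: barrel 24 mm across, 22 mm long, its lowest 5 mm tapered to 20 mm; shoulder (flange) 40 mm across, 5 mm thick, 22 to 27 mm above the origin; round hub 26 mm across, 27 to 47 mm, with a 16 mm blind hole. Origin: centre of the nose's underside; z up through the hub.
- shoulder (a point): Centre of the underside of the bushing's shoulder, 22 mm above the bushing's origin; this face must come down on the block's top. Fingertips gripping the hub may push on the shoulder's top.
- press_stand: Fixed dark steel base plate, 116 x 100 x 12 mm, origin at the centre of its underside. It carries the bearing block on four rubber cushions: they yield springily by some millimetres under the push that the job takes (differently each time, at most 22 mm) and raise the block again when the push ends.
- bearing_block: Green cast bearing block on the stand: foot 100 x 72 x 10 mm, above it a 72 x 72 mm body, 50 mm tall in all; origin at the centre of its foot's underside, 36 mm above the table at rest, z up. It moves only vertically. When the bushing's shoulder has bottomed, both go down together and the force climbs; 20 to 21 N is always enough.
- bore_mouth (a point): Centre of the bore at the block's top face, 86 mm above the table at rest, z up. Vertical bore, 26 mm across, 40 mm deep, 2 mm chamfer. A tight black seal ring in the bore, its top 8 to 13 mm below the face, stops the bushing's nose with the shoulder still 9 to 14 mm high; it must be driven down ahead of the bushing with a steady push of about 15 to 18 N, and stays where it is left.
- steel_collar: Loose plain grey steel ring, 42 mm in diameter, 24 mm tall, 20 mm hole; not needed, to be left alone. Origin: centre of its underside.
- ochre_jar: Loose lidded glass jar with ochre powder, 55 mm in diameter, 65 mm tall; bystander. Origin: centre of its underside.
- tin_dipper: Loose dark round tin cup, 43 mm in diameter, 17 mm tall; bystander. Origin: centre of its underside.
- clay_cup: Loose small clay cup, 31 mm in diameter, 16 mm tall; bystander. Origin: centre of its underside.
- flat_tin: Loose flat grey can with two caps, 29 x 47 x 63 mm; bystander. Origin: centre of its underside.
Mind the look-alikes: they are no part of the job. What is meant by the bushing is not turquoise, and is the smaller of those in its own colour. Of the things that look like the press_stand, the larger one is meant.

How it is judged:
By the outcome, as a careful person would: the job done as asked, in the order asked, and still so for the second after the job is handed in, with the robot touching nothing.
It also fails if it takes over 43 s, if anything falls off the work surface, if the arm or the gripper's body presses on something with over 40 N, if the wrist force passes 120 N, or if a joint passes its speed limit or range.

## Robot

A 6-joint arm with a two-finger parallel gripper is mounted at the origin on a cart in front of the work surface, level with it; the furniture and walls round the work are solid. World frame = base frame: x ahead of the robot, y to its left, z up, the work surface at z = 0. Lengths are in m, angles in rad, forces in N, time in s.
With the tool pointing down it reaches from about 0.375 to 0.9 m from the base axis. Payload 3.1 kg.
Tool frame: the origin (TCP) lies on the centre line of the jaws, within the pads' length; the fingertips stand robot.nose_length ahead of it and the grasp point (between the pads) lies 6 mm ahead of it (robot.nose_length is the distance from the TCP to the fingertips, in m); z points along the fingers, y is the line along which they close (so a half turn about z gives the same grasp; the last joint's range is limited). The gripper opens to 87 mm and grips with 3 to 60 N. Pads are 19 mm wide; open, the fingers measure 117 mm over their backs; the gripper's body (75 mm by 190 mm) begins 51 mm behind the grasp point.
Start: joints at [0.97, 0.527, 1.433, -0, 1.181, -0.178], TCP at [0.256, 0.57, 0.248] pointing down, gripper open.
Joint ranges: [-3.08, 3.08], [-0.75, 2.2], [0.22, 2.44], [-1.43, 4.57], [0, 2.65], [-2.85, 2.85]. Speed limits (rad/s): [2.79, 2.79, 3.14, 3.14, 3.14, 3.14].

## Interface

Orientations are given as a unit quaternion [x, y, z, w].
In Python, from rig import robot gives the robot as it stands.
- The arm moves only by the shell command python3 -m crank 'ROWS' [FORCE]. ROWS is JSON, one flat list of numbers, 7 for each row, row after row: the shift along the tool's x, y, z in mm, then the turn, a rotation vector about the tool's x, y, z in degrees, then the closure in counts, from 0 (fully open) to 255 (shut). In form: [x, y, z, ax, ay, az, fingers, x, y, z, ax, ay, az, fingers, ...]. A call has exactly 5 rows; each row is the pose to reach, as a shift and turn from the pose commanded when the call began, along the tool's axes at that moment; what a row does not reach only later rows make up. A row lasts 1/12 s, in which the tool goes at most 41.7 mm and 7.16 degrees, less where a joint would pass 70% of its speed; a pose out of reach is approached as far as the arm can. A call with a gripper value outside its range is refused whole. The fingers move at their own pace and stop on an object; FORCE is the grip in N (left out, the last holds). Time passes only in rows, so rows that repeat a pose let the fingers close, or fill a call up. It gives the time, the measured TCP pose, the force, the opening and the grip force at its end, in the units of the state.
- robot.get_obs(): the state, without advancing time (a new reading comes with each control period).
- robot.camera(name): name is "side" or "top" or "wrist"; returns a dict with "pixels" (400x640x3 uint8, red, green, blue), "intrinsics" (3x3 intrinsics, pixels), "extrinsics" (4x4, takes a point from camera to world coordinates); the wrist camera has in their place "mount" (4x4, takes a point from camera to tool coordinates, whose origin is the TCP and whose axes are the flange's). Camera axes: x right, y down, z forward; pixel columns grow to the right and rows downward; lengths in m; the calibration is good to about 2 mm. A picture is of the moment at which its call begins: read the wrist's pose just before it. There is no depth.
- robot.hand_in(): hands the job in; it is judged then, once.
The state is a dict: "time": time; "q": joint angles; "joint_velocities": joint speeds; "joint_torque": joint torques, N m; "position": TCP position; "tool_rot": TCP orientation; "ft_force": force on the tool from outside, world axes, zero at the start; "moment": the same for the moment, N m; "grip_width": finger opening in m; "grip_force": force on a finger pad.
Only numpy, scipy, OpenCV 4.12 (cv2) and the standard library are available. Lean on these libraries where they do the work, as an engineer would, in place of code of your own. Each camera call takes 0.05 s, during which the arm holds its last target. There are 200 camera calls.

## Working session

There is one attempt and no reset: what is moved stays moved. The work goes in short steps, Python scripts to look and compute and a shell command to move; the robot and the scene stay as the last step left them, time stands still between calls to the robot, and variables do not carry over. Pictures are saved under pics/ and viewed, at most 10 in all, crops included, and the job is handed in when it is done.

```bash
ls; mkdir -p pics
cat > h.py <<'E'
import numpy as np,cv2
from rig import robot
def grab(n):
    c=robot.camera(n); return c
def save(c,f): cv2.imwrite(f,np.ascontiguousarray(c["pixels"][:,:,::-1]))
def ray(K,T,u,v):
    d=T[:3,:3]@np.linalg.solve(K,[u,v,1.]); return T[:3,3],d
def onz(K,T,u,v,z):
    o,d=ray(K,T,u,v); return o+d*(z-o[2])/d[2]
def proj(K,T,p):
    q=np.linalg.inv(T)@np.append(p,1); r=K@q[:3]; return r[:2]/r[2]
E
python3 - <<'E'
from h import *
import pickle
print(robot.nose_length,robot.get_obs())
D={}
for n in("top","side"):
    c=grab(n);D[n]=c;save(c,f"pics/{n}.png");print(n,c["intrinsics"],c["extrinsics"])
pickle.dump(D,open("d.pkl","wb"))
E
```

```text
pics
0.025 {'time': 0.0, 'q': array([ 9.69495186e-01,  5.28456236e-01,  1.43391198e+00, -6.90520734e-06,
        1.18138488e+00, -1.78471987e-01]), 'joint_velocities': array([ 0.00061773,  0.00129011, -0.00190768, -0.00109287, -0.00155141,
        0.00114734]), 'joint_torque': array([ 6.90317447e-04, -4.40048325e+01, -1.76591241e+01,  6.32379600e-02,
        5.82789362e-02, -1.62590886e-04]), 'position': array([0.25603036, 0.56940404, 0.2465746 ]), 'tool_rot': array([ 2.09841783e-01,  9.77734759e-01, -1.00036691e-03, -4.07621345e-04]), 'ft_force': array([-0.36701358, -0.26882849,  0.6924969 ]), 'moment': array([-0.01898554, -0.01960078, -0.00220473]), 'grip_force': 0.0, 'grip_width': 0.08702403400142278}
top [[454.71253969   0.         324.34366784]
 [  0.         454.71253969 203.72703801]
 [  0.           0.           1.        ]] [[ 0.00258889 -0.9989865   0.0449364   0.49466618]
 [-0.99991965 -0.00202843  0.01251334 -0.21279315]
 [-0.01240951 -0.04496519 -0.99891148  0.94157994]
 [ 0.          0.          0.          1.        ]]
side [[512.55518552   0.         329.08205576]
 [  0.         512.55518552 199.27690622]
 [  0.           0.           1.        ]] [[-9.92170700e-01 -8.36023916e-02  9.27789939e-02  4.50998038e-01]
 [-1.24886957e-01  6.68569808e-01 -7.33087757e-01  4.81713786e-01]
 [-7.41344394e-04 -7.38935080e-01 -6.73776223e-01  7.26132039e-01]
 [ 0.00000000e+00  0.00000000e+00  0.00000000e+00  1.00000000e+00]]
```

View pics/top.png

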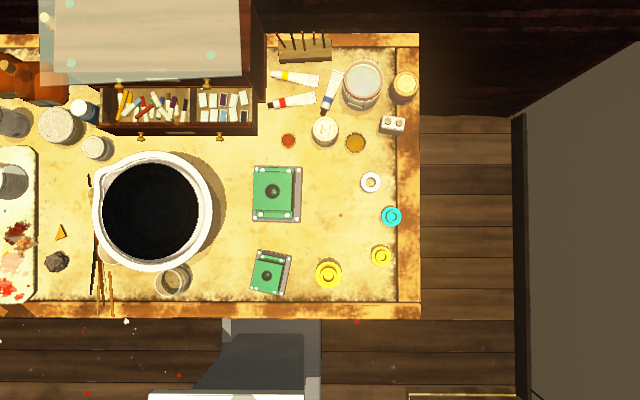

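View pics/side.png

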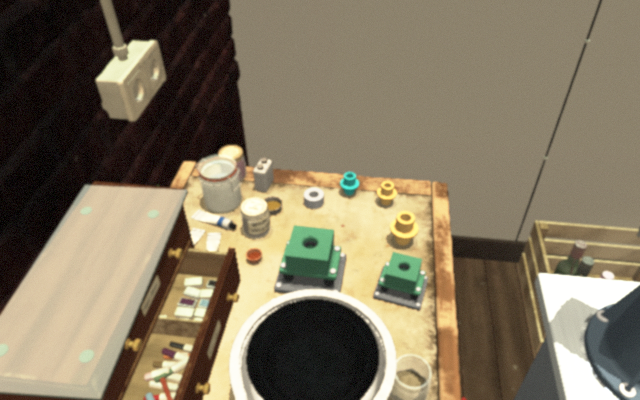

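The top view shows a small yellow bushing at (381,256), a large yellow one at (328,274) and a turquoise one at (391,216). The stands are a large one at (277,193) and a small one at (270,272). I choose the small yellow bushing and the large stand, and will check the choice in one crop while measuring.

Run:
```python
from h import *
import pickle
D=pickle.load(open("d.pkl","rb"))
ims=[]
for n,wins in (("top",{"small":(365,240,400,272),"big":(310,255,348,292)}),("side",{"small":(372,176,402,210),"big":(385,205,422,250)})):
    c=D[n];K,T=c["intrinsics"],c["extrinsics"];hsv=cv2.cvtColor(c["pixels"],cv2.COLOR_RGB2HSV)
    for k,(a,b,e,f) in wins.items():
        m=cv2.inRange(hsv[b:f,a:e],(18,170,60),(34,255,255))
        nn,l,st,ce=cv2.connectedComponentsWithStats(m);i=1+np.argmax(st[1:,4]);
        x,y,w,h,ar=st[i];print(n,k,x+a,y+b,w,h,ar,ce[i]+[a,b], "z.027:",onz(K,T,*(ce[i]+[a,b]),.027))
    g=cv2.inRange(hsv,(60,80,30),(85,255,255))
    nn,l,st,ce=cv2.connectedComponentsWithStats(g)
    for i in range(1,nn):
        if st[i,4]>200: print(n,"green",st[i],ce[i])
    win=(250,160,305,225) if n=="top" else (275,220,350,290)
    a,b,e,f=win
    dk=cv2.inRange(hsv[b:f,a:e],(0,0,0),(180,255,75)); 
    nn,l,st,ce=cv2.connectedComponentsWithStats(dk)
    for i in range(1,nn):
        if st[i,4]>20: print(n,"dark",st[i],ce[i]+[a,b],onz(K,T,*(ce[i]+[a,b]),.086))
t=D["top"]["pixels"];s=D["side"]["pixels"]
A=cv2.resize(t[160:300,245:405],(800,700-0),interpolation=cv2.INTER_CUBIC)[:, :]
A=cv2.resize(A,(420,368));B=cv2.resize(s[165:295,270:430],(375,305),interpolation=cv2.INTER_CUBIC)
C=np.zeros((370,800,3),np.uint8);C[:368,:420]=A;C[:305,422:797]=B
cv2.imwrite("pics/c1.png",C[:,:,::-1])
```

```text
top small 371 246 20 20 266 [380.56390977 255.60902256] z.027: [ 0.43215905 -0.3140644   0.027     ]
top big 315 261 26 27 475 [327.50526316 274.45894737] z.027: [ 0.39426074 -0.20802438  0.027     ]
top green [251 261  30  32 397] [264.08060453 280.14609572]Traceback (most recent call last):
  File "<stdin>", line 9, in <module>
    return _wrapfunc(a, 'argmax', axis=axis, out=out, **kwds)
    return bound(*args, **kwds)
ValueError: attempt to get argmax of an empty sequence
```

Run:
```python
from h import *
import pickle
D=pickle.load(open("d.pkl","rb"))
for n,wins in (("top",[(365,240,400,272)]),("side",[(372,176,402,210)])):
    c=D[n];K,T=c["intrinsics"],c["extrinsics"];hsv=cv2.cvtColor(c["pixels"],cv2.COLOR_RGB2HSV)
    for (a,b,e,f) in wins:
        m=cv2.inRange(hsv[b:f,a:e],(15,150,60),(34,255,255)) if n=="top" else cv2.inRange(hsv[b:f,a:e],(12,115,60),(34,255,255))
        nn,l,st,ce=cv2.connectedComponentsWithStats(m)
        for i in range(1,nn):
          if st[i,4]>60: print(n,st[i],ce[i]+[a,b],onz(K,T,*(ce[i]+[a,b]),.027))
    print("pred bushing top/flange/base",[proj(K,T,[.432,-.314,z]).round(1) for z in(.047,.027,0)])
    g=cv2.inRange(hsv,(55,70,30),(95,255,255))
    nn,l,st,ce=cv2.connectedComponentsWithStats(g)
    for i in range(1,nn):
        if st[i,4]>200: print(n,"green",st[i],ce[i])
    a,b,e,f=(262,180,285,205) if n=="top" else (298,230,325,255)
    v=hsv[b:f,a:e,2]; dk=(v<90).astype(np.uint8)
    nn,l,st,ce=cv2.connectedComponentsWithStats(dk)
    for i in range(1,nn):
        if st[i,4]>10: print(n,"dark",st[i],ce[i]+[a,b],onz(K,T,*(ce[i]+[a,b]),.086))
t=D["top"]["pixels"];s=D["side"]["pixels"]
A=cv2.resize(t[160:300,245:405],(420,368),interpolation=cv2.INTER_CUBIC);B=cv2.resize(s[165:295,270:430],(375,305),interpolation=cv2.INTER_CUBIC)
C=np.zeros((370,800,3),np.uint8);C[:368,:420]=A;C[:305,422:797]=B
cv2.imwrite("pics/c1.png",C[:,:,::-1])
```

```text
top [ 25   0  10  32 209] [395.96172249 254.49282297] [ 0.43448766 -0.34481516  0.027     ]
top [  6   6  20  20 323] [380.54179567 255.46439628] [ 0.432447   -0.31402109  0.027     ]
pred bushing top/flange/base [array([381.7, 256.4]), array([380.5, 255.7]), array([379.1, 254.8])]
top green [ 253  168   39   43 1293] [271.94895592 189.82675947]
top green [381 207  21  20 308] [391.00324675 216.35064935]
top green [251 260  31  34 676] [266.25147929 276.37721893]
top dark [ 4  5  6 10 13] [267.38461538 188.92307692] [ 0.56093423 -0.09437953  0.086     ]
side [  0   2  30  28 601] [386.41430948 188.54742097] [ 0.43352911 -0.32643266  0.027     ]
pred bushing top/flange/base [array([387.6, 185.2]), array([386.9, 192.6]), array([385.9, 202.2])]
side green [340 171  19  24 310] [349.18064516 182.60645161]
side green [ 280  226   60   54 2290] [310.64672489 253.58951965]
side green [ 379  253   45   43 1211] [402.7192403  273.99174236]
side dark [ 6  9 13  8 87] [310.01149425 242.73563218] [ 0.55757579 -0.10222203  0.086     ]
```

View pics/c1.png

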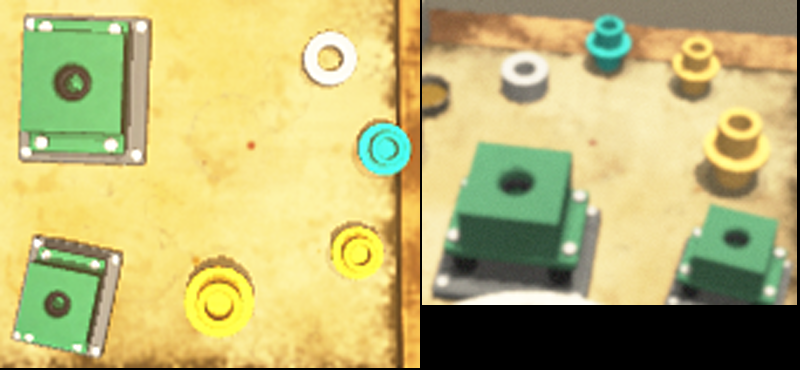

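The crop confirms it: the small yellow bushing is at top pixel (381,256), flange 20 px ≈ 40 mm, and the large block's bore is at (273,192). Moving.

```bash
python3 -m crank '[-334,-342,-50,0,0,0,0,-334,-342,-50,0,0,0,0,-334,-342,-50,0,0,0,0,-334,-342,-50,0,0,0,0,-334,-342,-50,0,0,0,0]'
cat >> h.py <<'E'
from scipy.spatial.transform import Rotation as R
def pose():
    o=robot.get_obs(); T=np.eye(4);T[:3,:3]=R.from_quat(o["tool_rot"]).as_matrix();T[:3,3]=o["position"]; return T,o
def to(*p):
    T,o=pose(); print("t",o["time"],"pos",o["position"].round(4),"shift mm",(T[:3,:3].T@(np.array(p)-T[:3,3])*1000).round(1),"F",o["ft_force"].round(1),"w",round(o["grip_width"],4))
E
python3 -c "
from h import *
to(.42,.12,.3);to(.432,-.314,.2)"
```

```text
time: 0.52
position: [0.3275, 0.3735, 0.269]
tool_rot: [0.209, 0.978, -0.0, -0.0]
ft_force: [0.3, 0.5, 0.7]
grip_width: 0.0868
grip_force: 0.0
t 0.5167 pos [0.3275 0.3735 0.269 ] shift mm [-188.2 -193.4  -30.9] F [0.3 0.5 0.7] w 0.0868
t 0.5167 pos [0.3275 0.3735 0.269 ] shift mm [-376.9 -584.4   69.4] F [0.3 0.5 0.7] w 0.0868
```

```bash
python3 -m crank '[-185,-190,-30,0,0,0,0,-185,-190,-30,0,0,0,0,-185,-190,-30,0,0,0,0,-185,-190,-30,0,0,0,0,-185,-190,-30,0,0,0,0]'
python3 -c "
from h import *
to(.432,-.314,.2)"
```

```text
time: 0.93
position: [0.3984, 0.179, 0.2927]
tool_rot: [0.21, 0.978, -0.0, -0.0]
ft_force: [1.1, -0.4, -0.4]
grip_width: 0.0869
grip_force: 0.0
t 0.9333 pos [0.3984 0.179  0.2927] shift mm [-232.8 -435.8   92.7] F [ 1.1 -0.4 -0.4] w 0.0869
```

```bash
python3 -m crank '[-233,-436,90,0,0,0,100,-233,-436,90,0,0,0,100,-233,-436,90,0,0,0,100,-233,-436,90,0,0,0,100,-233,-436,90,0,0,0,100]'
python3 -c "
from h import *
to(.432,-.314,.2)"
```

```text
time: 1.35
position: [0.4118, -0.0255, 0.255]
tool_rot: [0.21, 0.978, 0.0, 0.0]
ft_force: [0.8, 1.0, 0.6]
grip_width: 0.0614
grip_force: 0.0
t 1.35 pos [ 0.4118 -0.0255  0.255 ] shift mm [-136.8 -254.9   55. ] F [0.8 1.  0.6] w 0.0614
```

```bash
python3 -m crank '[-137,-255,53,0,0,0,100,-137,-255,53,0,0,0,100,-137,-255,53,0,0,0,100,-137,-255,53,0,0,0,100,-137,-255,53,0,0,0,100]'
python3 -m crank '[-56,-85,12,0,0,0,100,-56,-85,12,0,0,0,100,-56,-85,12,0,0,0,100,-56,-85,12,0,0,0,100,-56,-85,12,0,0,0,100]'
python3 - <<'E'
from h import *
to(.432,-.314,.2)
T,o=pose();c=grab("wrist");save(c,"pics/w1.png");M=T@c["mount"];K=c["intrinsics"]
print(c["mount"].round(4),K)
hsv=cv2.cvtColor(c["pixels"],cv2.COLOR_RGB2HSV)
m=cv2.inRange(hsv,(15,150,60),(34,255,255))
print("pred",[proj(K,M,[.432,-.314,z]).round(1) for z in(.047,.027)])
nn,l,st,ce=cv2.connectedComponentsWithStats(m)
for i in range(1,nn):
    if st[i,4]>300: print(st[i],ce[i],onz(K,M,*ce[i],.027))
E
```

```text
time: 1.77
position: [0.4262, -0.23, 0.2172]
tool_rot: [0.21, 0.978, 0.0, -0.0]
ft_force: [0.4, -0.2, 0.1]
grip_width: 0.0532
grip_force: 0.0
time: 2.18
position: [0.4424, -0.3291, 0.2049]
tool_rot: [0.211, 0.978, 0.001, -0.001]
ft_force: [0.6, 0.6, -0.8]
grip_width: 0.0525
grip_force: 0.0
t 2.1833 pos [ 0.4424 -0.3291  0.2049] shift mm [15.7  9.5  5. ] F [ 0.6  0.6 -0.8] w 0.0525
[[-4.000e-04 -9.679e-01 -2.513e-01  6.780e-02]
 [ 1.000e+00 -2.000e-04 -1.100e-03 -0.000e+00]
 [ 1.000e-03 -2.513e-01  9.679e-01 -1.367e-01]
 [ 0.000e+00  0.000e+00  0.000e+00  1.000e+00]] [[341.52658098   0.         321.7116352 ]
 [  0.         341.52658098 198.67011619]
 [  0.           0.           1.        ]]
pred [array([332.7, 171.9]), array([332.1, 168.2])]
[ 316    0   93   42 1666] [361.94657863  17.50720288] [ 0.32593887 -0.23955376  0.027     ]
[ 396   49   63   66 3207] [427.09635173  81.74025569] [ 0.39655885 -0.20733998  0.027     ]
[198  53  58  47 711] [227.84528833  80.88466948] [ 0.32402771 -0.3657417   0.027     ]
[ 249   94   68  142 2818] [281.74911285 188.49361249] [ 0.43011054 -0.36516374  0.027     ]
[ 312  148   41   43 1162] [332.10671256 168.61790017] [ 0.43241001 -0.31414657  0.027     ]
[186 242  24  61 699] [195.06151645 271.8211731 ] [ 0.4714011  -0.48249568  0.027     ]
[435 242  24  61 676] [448.16863905 271.9556213 ] [ 0.57676645 -0.25028068  0.027     ]
[ 210  304  395   27 5450] [417.57211009 323.18238532] [ 0.61933572 -0.29888272  0.027     ]
```

View pics/w1.png

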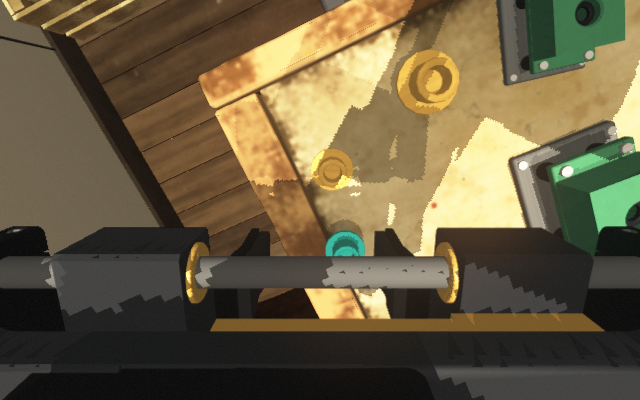

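Wrist view: the small yellow bushing at (332,169), beside the big yellow (427,82) and the turquoise one (345,245). The position agrees with the top view within 1 mm.

```bash
python3 -m crank '[15,9,40,0,0,0,100,15.5,9.5,80,0,0,0,100,15.5,9.5,100,0,0,0,100,15.5,9.5,100,0,0,0,100,15.5,9.5,100,0,0,0,100]'
python3 - <<'E'
from h import *
to(.4323,-.3141,.0535)
T,o=pose();c=grab("wrist");save(c,"pics/w2.png");M=T@c["mount"];K=c["intrinsics"]
hsv=cv2.cvtColor(c["pixels"],cv2.COLOR_RGB2HSV)
p=proj(K,M,[.4323,-.3141,.047]);print("pred",p)
print("tip axis",proj(K,M,(T@[0,0,.025,1])[:3]))
m=cv2.inRange(hsv,(12,120,40),(34,255,255))
nn,l,st,ce=cv2.connectedComponentsWithStats(m)
for i in range(1,nn):
    if st[i,4]>300: print(st[i],ce[i],onz(K,M,*ce[i],.027))
E
```

```text
time: 2.65
position: [0.4322, -0.3115, 0.1055]
tool_rot: [0.209, 0.978, 0.001, -0.001]
ft_force: [-0.0, 0.3, 1.2]
grip_width: 0.0528
grip_force: 0.0
t 2.65 pos [ 0.4322 -0.3115  0.1055] shift mm [-1.3 -2.4 52. ] F [-0.   0.3  1.2] w 0.0528
pred [318.08515822 228.19202421]
tip axis [322.11072704 247.81251584]
[    0     0   550   304 57587] [250.26554604  99.1991248 ] [ 0.34660908 -0.32069164  0.027     ]
[ 556   86   84   63 3296] [605.16808252 115.67475728] [ 0.44428544 -0.12660651  0.027     ]
[ 472  129  105   82 3411] [519.89211375 173.02990325] [ 0.45748184 -0.18420781  0.027     ]
[434 242  25  62 812] [448.79433498 272.75862069] [ 0.50507788 -0.24828899  0.027     ]
[ 210  289  395   43 7675] [389.77407166 319.13680782] [ 0.52226973 -0.29863726  0.027     ]
```

View pics/w2.png

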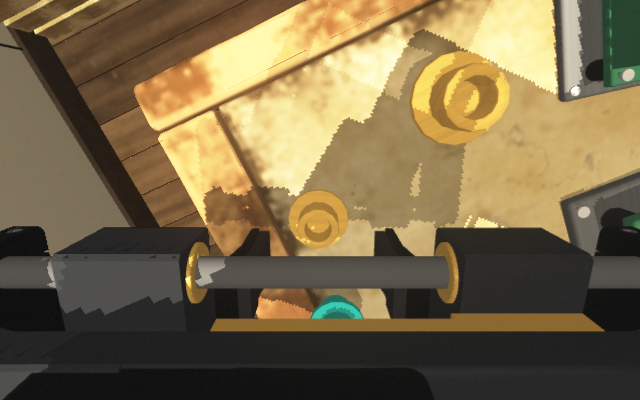

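The hub is at (318,226), as predicted. Descending.

```bash
python3 -m crank '[-1.3,-2.4,20,0,0,0,100,-1.3,-2.4,40,0,0,0,100,-1.3,-2.4,50,0,0,0,100,-1.3,-2.4,50,0,0,0,100,-1.3,-2.4,50,0,0,0,100]'
python3 -c "
from h import *
to(.4323,-.3141,.0535)"
```

```text
time: 3.12
position: [0.4334, -0.3165, 0.0568]
tool_rot: [0.21, 0.978, -0.0, 0.001]
ft_force: [-0.3, 0.6, 0.7]
grip_width: 0.0528
grip_force: 0.0
t 3.1167 pos [ 0.4334 -0.3165  0.0568] shift mm [2.  1.7 3.3] F [-0.3  0.6  0.7] w 0.0528
```

```bash
python3 -m crank '[0.5,1,2.5,0,0,0,100,0.5,1,2.5,0,0,0,100,0.5,1,2.5,0,0,0,255,0.5,1,2.5,0,0,0,255,0.5,1,2.5,0,0,0,255]' 45
python3 -m crank '[0,0,0,0,0,0,255,0,0,0,0,0,0,255,0,0,0,0,0,0,255,0,0,0,0,0,0,255,0,0,0,0,0,0,255]' 45
python3 -c "
from h import *
to(.4323,-.3141,.0535)"
```

```text
time: 3.53
position: [0.433, -0.3153, 0.0537]
tool_rot: [0.21, 0.978, -0.0, 0.0]
ft_force: [0.4, 1.4, -0.8]
grip_width: 0.0402
grip_force: 0.0
time: 3.95
position: [0.4329, -0.3151, 0.0533]
tool_rot: [0.21, 0.978, 0.0, -0.0]
ft_force: [0.4, 0.4, 1.4]
grip_width: 0.0249
grip_force: 45.0
t 3.95 pos [ 0.4329 -0.3151  0.0533] shift mm [ 0.9  0.7 -0.2] F [0.4 0.4 1.4] w 0.0249
```

```bash
python3 -m crank '[0,0,-35,0,0,0,255,0,0,-75,0,0,0,255,0,0,-115,0,0,0,255,0,0,-140,0,0,0,255,0,0,-140,0,0,0,255]'
python3 - <<'E'
from h import *
to(.53,-.12,.193)
T,o=pose();c=grab("wrist");save(c,"pics/w3.png")
c=grab("top");print(onz(c["intrinsics"],c["extrinsics"],273.2,191.8,.086))
E
```

```text
time: 4.37
position: [0.4352, -0.3176, 0.1985]
tool_rot: [0.21, 0.978, -0.003, 0.005]
ft_force: [0.9, -0.5, -1.0]
grip_width: 0.0244
grip_force: 45.0
t 4.3667 pos [ 0.4352 -0.3176  0.1985] shift mm [ -5.4 219.1   4.6] F [ 0.9 -0.5 -1. ] w 0.0244
[ 0.55550561 -0.10542472  0.086     ]
```

View pics/w3.png

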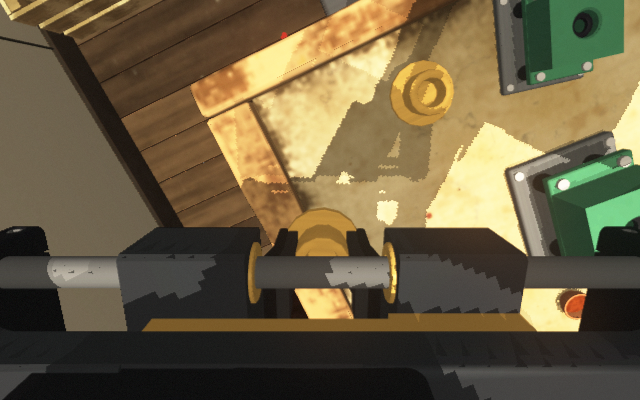

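The bushing is held between the fingers at (323,230). Next I move to just beyond the bore, so that the wrist camera sees it clear of the gripper.

```bash
python3 -m crank '[-74,242,4,0,0,0,255,-74,242,4,0,0,0,255,-74,242,4,0,0,0,255,-74,242,4,0,0,0,255,-74,242,4,0,0,0,255]'
python3 -m crank '[-14,46,0,0,0,0,255,-14,46,0,0,0,0,255,-14,46,0,0,0,0,255,-14,46,0,0,0,0,255,-14,46,0,0,0,0,255]'
python3 - <<'E'
from h import *
to(.5555,-.1045,.19)
T,o=pose();c=grab("wrist");save(c,"pics/w4.png");M=T@c["mount"];K=c["intrinsics"]
print("pred",proj(K,M,[.5555,-.1045,.086]))
import pickle;pickle.dump((M,K,c["pixels"],T),open("w4.pkl","wb"))
E
```

```text
time: 4.88
position: [0.5694, -0.1562, 0.187]
tool_rot: [0.21, 0.978, 0.001, -0.003]
ft_force: [0.5, -0.2, -1.8]
grip_width: 0.0247
grip_force: 45.0
time: 5.3
position: [0.6, -0.1229, 0.1884]
tool_rot: [0.21, 0.978, -0.0, -0.002]
ft_force: [0.4, 0.2, -1.0]
grip_width: 0.0246
grip_force: 45.0
t 5.3 pos [ 0.6    -0.1229  0.1884] shift mm [48.1 -1.5 -1.5] F [ 0.4  0.2 -1. ] w 0.0246
pred [320.09617492 139.94386177]
```

View pics/w4.png

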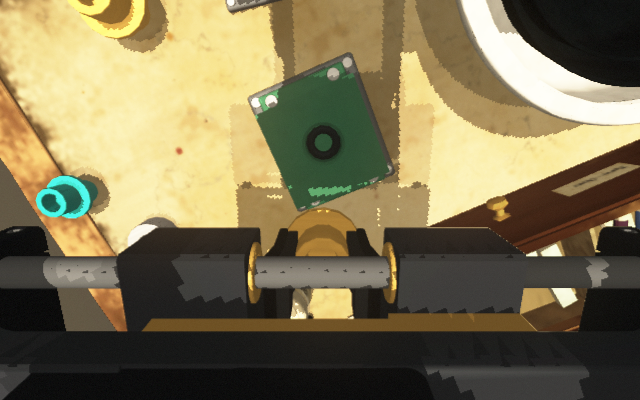

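The bore is at (323,142) in the wrist view. The bushing's flange arc is visible at the top of the jaws, around (320,208). Next I measure both, relative to the tool.

Run:
```python
from h import *
import pickle
M,K,px,T=pickle.load(open("w4.pkl","rb"))
hsv=cv2.cvtColor(px,cv2.COLOR_RGB2HSV)
a,b,e,f=290,110,356,176
print("row142 V",hsv[142,296:352,2]); print("col323 V",hsv[115:170,323,2])
for th in(35,45,55):
    m=(hsv[b:f,a:e,2]<th).astype(np.uint8)
    cs,_=cv2.findContours(m,cv2.RETR_EXTERNAL,cv2.CHAIN_APPROX_NONE);k=max(cs,key=cv2.contourArea)
    (x,y),ax,an=cv2.fitEllipse(k);p=onz(K,M,x+a,y+b,.086)
    print(th,x+a,y+b,ax,"world",p.round(4),"tool",(np.linalg.inv(T)@np.append(p,1)*1000).round(1))
# flange
Mt=np.linalg.inv(T)@M
fm=cv2.inRange(hsv[195:232,285:365],(12,100,40),(34,255,255))
for r in range(195,232,2):
    c=np.flatnonzero(fm[r-195]); print(r,(c.min()+285,c.max()+285) if len(c) else None,end=" ")
for z in(.0263,.0313): 
    print("\n z",z,[proj(K,Mt,[.02*np.cos(t),.02*np.sin(t),z]).round(1).tolist() for t in np.radians([-45,-25,0,25,45])])
```

```text
row142 V [84 82 84 84 83 84 74 75 74 61 41 34 30 33 33 34 29 31 56 79 83 85 86 86
 84 87 86 84 83 81 83 82 82 82 84 81 43 30 28 30 29 31 28 24 49 55 67 68
 71 78 79 80 80 81 79 79]
col323 V [80 81 82 80 80 82 82 71 67 65 43 30 35 35 33 31 31 27 34 75 83 82 85 83
 85 86 85 84 81 83 85 83 83 85 83 83 46 29 32 33 34 34 26 29 37 57 60 70
 74 78 80 81 81 78 80]
35 323.23754119873047 142.18148040771484 (32.012943267822266, 32.38694381713867) world [ 0.5578 -0.1031  0.086 ] tool [4.620e+01 8.000e-01 1.025e+02 1.000e+03]
45 323.03956604003906 142.11101150512695 (33.120670318603516, 33.47903060913086) world [ 0.5577 -0.1033  0.086 ] tool [4.620e+01 7.000e-01 1.025e+02 1.000e+03]
55 323.25182723999023 142.27640533447266 (33.682579040527344, 34.69670486450195) world [ 0.5579 -0.1032  0.086 ] tool [4.610e+01 8.000e-01 1.025e+02 1.000e+03]
195 (np.int64(285), np.int64(364)) 197 (np.int64(285), np.int64(364)) 199 (np.int64(285), np.int64(364)) 201 (np.int64(285), np.int64(364)) 203 (np.int64(285), np.int64(364)) 205 (np.int64(285), np.int64(364)) 207 (np.int64(285), np.int64(364)) 209 (np.int64(285), np.int64(364)) 211 (np.int64(285), np.int64(364)) 213 (np.int64(285), np.int64(364)) 215 (np.int64(285), np.int64(364)) 217 (np.int64(285), np.int64(364)) 219 (np.int64(285), np.int64(364)) 221 (np.int64(285), np.int64(364)) 223 (np.int64(285), np.int64(364)) 225 (np.int64(285), np.int64(364)) 227 (np.int64(285), np.int64(364)) 229 (np.int64(287), np.int64(364)) 231 (np.int64(288), np.int64(356)) 
 z 0.0263 [[293.9, 220.5], [305.1, 212.9], [322.1, 209.3], [339.1, 212.9], [350.3, 220.5]]

 z 0.0313 [[294.7, 217.5], [305.6, 210.1], [322.1, 206.6], [338.6, 210.1], [349.5, 217.5]]
```

Run:
```python
from h import *
import pickle
M,K,px,T=pickle.load(open("w4.pkl","rb"))
for c in(305,314,322,330,339): print(c,[tuple(int(q) for q in px[r,c]) for r in range(202,218)])
im=cv2.resize(px[195:245,282:362],(800,500),interpolation=cv2.INTER_CUBIC);cv2.imwrite("pics/c2.png",im[:,:,::-1])
```

```text
305 [(55, 84, 54), (54, 84, 53), (54, 82, 51), (53, 81, 52), (97, 106, 82), (78, 84, 67), (84, 79, 68), (90, 82, 66), (149, 125, 79), (148, 117, 66), (131, 98, 46), (146, 107, 47), (166, 122, 53), (171, 126, 55), (171, 126, 52), (175, 128, 56)]
314 [(114, 114, 93), (139, 129, 112), (179, 168, 147), (128, 139, 112), (74, 108, 74), (146, 130, 87), (147, 119, 70), (129, 97, 46), (130, 95, 43), (172, 127, 54), (171, 127, 54), (167, 124, 54), (169, 124, 55), (169, 124, 52), (171, 125, 54), (171, 126, 53)]
322 [(65, 111, 69), (76, 104, 68), (154, 136, 92), (170, 146, 100), (168, 143, 96), (157, 127, 76), (156, 116, 55), (174, 127, 53), (181, 135, 57), (175, 129, 55), (170, 124, 54), (167, 123, 52), (169, 125, 56), (168, 125, 55), (169, 125, 53), (174, 128, 55)]
330 [(168, 144, 98), (170, 146, 98), (170, 145, 98), (168, 144, 97), (170, 146, 101), (172, 147, 101), (163, 135, 85), (153, 115, 56), (141, 103, 45), (170, 126, 54), (169, 124, 52), (167, 122, 52), (165, 122, 52), (167, 123, 53), (169, 124, 53), (170, 125, 52)]
339 [(171, 146, 101), (172, 147, 103), (169, 145, 100), (172, 147, 100), (169, 145, 98), (171, 145, 98), (172, 147, 101), (169, 146, 98), (169, 143, 96), (137, 108, 58), (127, 94, 42), (149, 110, 49), (168, 123, 55), (169, 124, 56), (168, 123, 54), (170, 125, 54)]
```

View pics/c2.png

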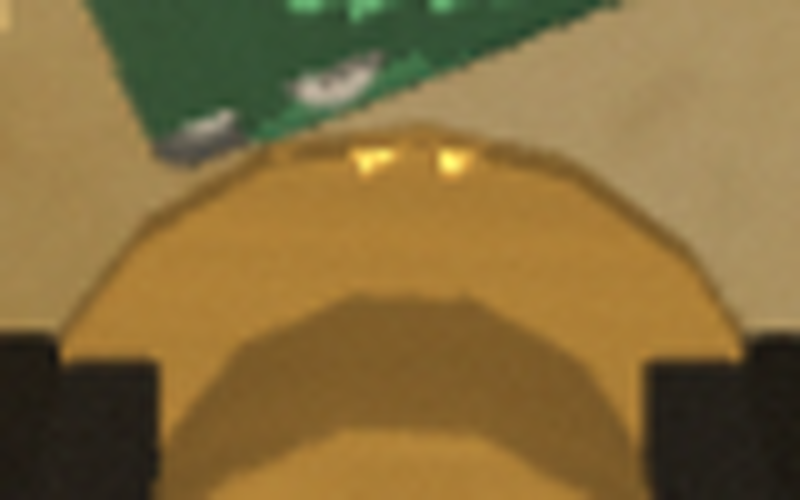

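The crop shows the flange rim centred on the jaws to within about 0.3 mm: its bottom edge is at row 207 at column 322, where row 206.6 was predicted. So the shift to the bore is about x 45.8, y 1.

```bash
python3 -m crank '[20,0.5,8,0,0,0,255,40,1,20,0,0,0,255,45.8,1,32,0,0,0,255,45.8,1,32,0,0,0,255,45.8,1,32,0,0,0,255]'
python3 -m crank '[0,0,0,0,0,0,255,0,0,0,0,0,0,255,0,0,0,0,0,0,255,0,0,0,0,0,0,255,0,0,0,0,0,0,255]'
python3 - <<'E'
from h import *
to(.5582,-.1033,.15)
for n in("side","top"):
    c=grab(n);K,T=c["intrinsics"],c["extrinsics"];save(c,f"pics/{n}2.png")
E
```

```text
time: 5.77
position: [0.5596, -0.1038, 0.1578]
tool_rot: [0.211, 0.978, -0.0, -0.001]
ft_force: [0.7, -0.1, -1.3]
grip_width: 0.0245
grip_force: 45.0
time: 6.18
position: [0.5609, -0.1028, 0.1584]
tool_rot: [0.21, 0.978, -0.0, 0.0]
ft_force: [-0.0, -0.5, -1.5]
grip_width: 0.0244
grip_force: 45.0
t 6.1833 pos [ 0.5609 -0.1028  0.1584] shift mm [ 2.2 -1.6  8.4] F [-0.  -0.5 -1.5] w 0.0244
```

Run:
```python
from h import *
P=[]
for k in range(5):
    c=grab("side");P.append(robot.get_obs()["position"])
print(np.array(P).round(4),np.mean(P,0).round(4))
K,T=c["intrinsics"],c["extrinsics"];px=c["pixels"]
for z in (.129,.115): print([proj(K,T,[.5582+d,-.1033,z]).round(1).tolist() for d in(-.02,-.012,0,.012,.02)])
print("mouth",proj(K,T,[.5582,-.1033,.086]))
hsv=cv2.cvtColor(px,cv2.COLOR_RGB2HSV)
m=cv2.inRange(hsv[195:250,285:345],(12,110,60),(30,255,255))
for r in range(195,250,2):
    q=np.flatnonzero(m[r-195]); 
    if len(q):print(r,q.min()+285,q.max()+285,(q.min()+q.max())/2+285)
im=cv2.resize(px[180:290,260:360],(500,550),interpolation=cv2.INTER_CUBIC);cv2.imwrite("pics/c3.png",im[:,:,::-1])
```

```text
[[ 0.5606 -0.1025  0.1581]
 [ 0.5605 -0.1025  0.1581]
 [ 0.5605 -0.1025  0.158 ]
 [ 0.5604 -0.1025  0.158 ]
 [ 0.5604 -0.1025  0.158 ]] [ 0.5605 -0.1025  0.158 ]
[[321.1, 225.4], [316.3, 225.0], [309.1, 224.4], [301.8, 223.7], [297.0, 223.3]]
[[321.2, 231.4], [316.4, 231.0], [309.3, 230.3], [302.1, 229.7], [297.4, 229.2]]
mouth [309.74456595 242.2379917 ]
195 305 308 306.5
197 303 305 304.0
199 301 304 302.5
201 302 302 302.0
203 302 304 303.0
205 302 308 305.0
207 307 309 308.0
209 308 310 309.0
211 307 314 310.5
213 311 316 313.5
215 307 319 313.0
217 307 319 313.0
219 307 319 313.0
221 307 319 313.0
223 307 320 313.5
225 308 342 325.0
227 308 319 313.5
229 286 318 302.0
231 300 316 308.0
233 302 314 308.0
235 303 314 308.5
237 304 312 308.0
```

View pics/c3.png

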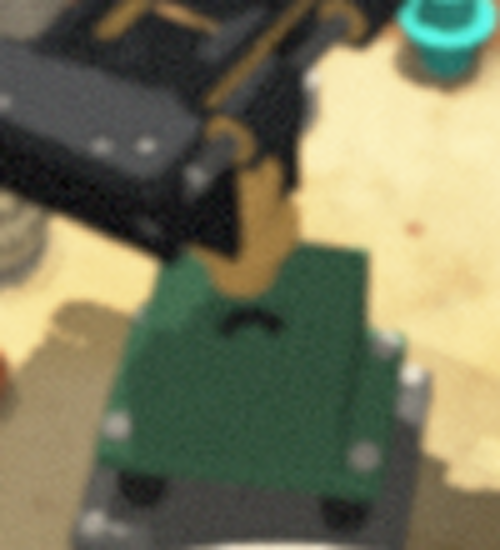

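The bushing sits about 2 mm too far in +x: its barrel is at column 308 and the bore at 310 in the side view, which matches the pose reading. I correct that and lower to just above the mouth.

```bash
python3 -m crank '[1.8,-1.7,5,0,0,0,255,1.8,-1.7,10,0,0,0,255,1.8,-1.7,15,0,0,0,255,1.8,-1.7,15,0,0,0,255,1.8,-1.7,15,0,0,0,255]'
python3 -m crank '[0,0,0,0,0,0,255,0,0,0,0,0,0,255,0,0,0,0,0,0,255,0,0,0,0,0,0,255,0,0,0,0,0,0,255]'
python3 -c "
from h import *
grab('top')
to(.5582,-.1033,.135)"
```

```text
time: 6.95
position: [0.5577, -0.1032, 0.1423]
tool_rot: [0.21, 0.978, 0.0, -0.001]
ft_force: [0.2, 0.3, -1.5]
grip_width: 0.0245
grip_force: 45.0
time: 7.37
position: [0.5582, -0.1034, 0.1432]
tool_rot: [0.21, 0.978, -0.0, 0.0]
ft_force: [-0.3, 0.1, -2.3]
grip_width: 0.0246
grip_force: 45.0
t 7.4167 pos [ 0.5582 -0.1034  0.1432] shift mm [0.  0.1 8.2] F [ 0.7  0.4 -1.8] w 0.0242
```

```bash
python3 -m crank '[0,0,2,0,0,0,255,0,0,4,0,0,0,255,0,0,6,0,0,0,255,0,0,7,0,0,0,255,0,0,8,0,0,0,255]'
python3 -m crank '[0,0,1,0,0,0,255,0,0,1,0,0,0,255,0,0,2,0,0,0,255,0,0,2,0,0,0,255,0,0,2,0,0,0,255]'
python3 -c "
from h import *
to(.5582,-.1033,.13)"
```

```text
time: 7.83
position: [0.558, -0.1033, 0.1347]
tool_rot: [0.21, 0.978, 0.0, -0.0]
ft_force: [0.1, 0.1, -1.7]
grip_width: 0.0244
grip_force: 45.0
time: 8.25
position: [0.5581, -0.1034, 0.133]
tool_rot: [0.21, 0.978, -0.0, -0.0]
ft_force: [-0.3, -0.4, -2.4]
grip_width: 0.0243
grip_force: 45.0
t 8.25 pos [ 0.5581 -0.1034  0.133 ] shift mm [-0.1  0.1  3. ] F [-0.3 -0.4 -2.4] w 0.0243
```

The nose is about 6 mm into the bore with no contact force. Continuing by feel.

```bash
python3 -m crank '[0,0,1,0,0,0,255,0,0,2,0,0,0,255,0,0,3,0,0,0,255,0,0,3,0,0,0,255,0,0,3,0,0,0,255]'
python3 -m crank '[0,0,1,0,0,0,255,0,0,2,0,0,0,255,0,0,2,0,0,0,255,0,0,3,0,0,0,255,0,0,3,0,0,0,255]'
python3 -m crank '[0,0,1,0,0,0,255,0,0,2,0,0,0,255,0,0,2,0,0,0,255,0,0,2,0,0,0,255,0,0,2,0,0,0,255]'
```

```text
time: 8.67
position: [0.558, -0.1033, 0.1299]
tool_rot: [0.21, 0.978, 0.0, -0.0]
ft_force: [0.3, 0.2, -1.9]
grip_width: 0.0244
grip_force: 45.0
time: 9.08
position: [0.5585, -0.1035, 0.1288]
tool_rot: [0.21, 0.978, -0.0, 0.001]
ft_force: [-2.3, 1.1, 11.0]
grip_width: 0.0245
grip_force: 45.0
time: 9.5
position: [0.5585, -0.1035, 0.1273]
tool_rot: [0.21, 0.978, -0.0, 0.001]
ft_force: [-3.1, 1.5, 11.6]
grip_width: 0.0244
grip_force: 45.0
```

```bash
python3 -m crank '[0.6,0,0,0,0,0,255,0.6,0,0,0,0,0,255,0.6,0,0.5,0,0,0,255,0.6,0,1,0,0,0,255,0.6,0,1,0,0,0,255]'
python3 -m crank '[0.4,0,0.5,0,0,0,255,0.4,0,1,0,0,0,255,0.4,0,1,0,0,0,255,0.4,0,1,0,0,0,255,0.4,0,1,0,0,0,255]'
```

```text
time: 9.92
position: [0.5584, -0.1034, 0.1266]
tool_rot: [0.21, 0.978, -0.0, 0.001]
ft_force: [-2.6, 1.1, 14.4]
grip_width: 0.0241
grip_force: 45.0
time: 10.33
position: [0.5584, -0.1034, 0.1259]
tool_rot: [0.21, 0.978, -0.0, 0.002]
ft_force: [-2.7, 0.6, 13.9]
grip_width: 0.0244
grip_force: 45.0
```

```bash
python3 -m crank '[0,0,0.5,0,0,0,255,0,0,1,0,0,0,255,0,0,1.5,0,0,0,255,0,0,2,0,0,0,255,0,0,2,0,0,0,255]'
python3 -m crank '[0,0,0.5,0,0,0,255,0,0,1,0,0,0,255,0,0,1.5,0,0,0,255,0,0,2,0,0,0,255,0,0,2,0,0,0,255]'
```

```text
time: 10.75
position: [0.5584, -0.1034, 0.124]
tool_rot: [0.21, 0.978, -0.0, 0.002]
ft_force: [-2.2, 1.3, 15.2]
grip_width: 0.0241
grip_force: 45.0
time: 11.17
position: [0.5584, -0.1034, 0.122]
tool_rot: [0.21, 0.978, -0.0, 0.002]
ft_force: [-2.6, 0.9, 15.9]
grip_width: 0.0244
grip_force: 45.0
```

```bash
python3 -m crank '[0,0,0.5,0,0,0,255,0,0,1,0,0,0,255,0,0,1.5,0,0,0,255,0,0,2,0,0,0,255,0,0,2.5,0,0,0,255]'
python3 -m crank '[0,0,0.5,0,0,0,255,0,0,1,0,0,0,255,0,0,1.5,0,0,0,255,0,0,2,0,0,0,255,0,0,2.5,0,0,0,255]'
python3 -m crank '[0,0,0.5,0,0,0,255,0,0,1,0,0,0,255,0,0,1.5,0,0,0,255,0,0,2,0,0,0,255,0,0,2.5,0,0,0,255]'
```

```text
time: 11.58
position: [0.5584, -0.1034, 0.1195]
tool_rot: [0.21, 0.978, -0.0, 0.002]
ft_force: [-3.0, 0.3, 15.3]
grip_width: 0.0243
grip_force: 45.0
time: 12.0
position: [0.5584, -0.1034, 0.117]
tool_rot: [0.21, 0.978, -0.0, 0.002]
ft_force: [-2.9, 0.7, 16.0]
grip_width: 0.0243
grip_force: 45.0
time: 12.42
position: [0.5584, -0.1034, 0.1145]
tool_rot: [0.21, 0.978, -0.0, 0.002]
ft_force: [-3.3, 1.1, 16.3]
grip_width: 0.0246
grip_force: 45.0
```

```bash
python3 -m crank '[0,0,0.5,0,0,0,255,0,0,0.8,0,0,0,255,0,0,1.2,0,0,0,255,0,0,1.5,0,0,0,255,0,0,1.5,0,0,0,255]'
python3 -m crank '[0,0,0.3,0,0,0,255,0,0,0.6,0,0,0,255,0,0,1,0,0,0,255,0,0,1.3,0,0,0,255,0,0,1.5,0,0,0,255]'
```

```text
time: 12.83
position: [0.5584, -0.1034, 0.113]
tool_rot: [0.21, 0.978, -0.0, 0.002]
ft_force: [-2.7, 1.5, 16.2]
grip_width: 0.0246
grip_force: 45.0
time: 13.25
position: [0.5584, -0.1034, 0.1117]
tool_rot: [0.21, 0.978, -0.0, 0.002]
ft_force: [-1.9, 1.9, 16.7]
grip_width: 0.0244
grip_force: 45.0
```

Run:
```python
from h import *
c=grab("side");px=c["pixels"];im=cv2.resize(px[180:290,260:360],(500,550),interpolation=cv2.INTER_CUBIC);cv2.imwrite("pics/c4.png",im[:,:,::-1]);to(.558,-.103,.11)
K,T=c["intrinsics"],c["extrinsics"]
# block sink: green foot/top front edges by template shift against the rest picture
import pickle
D=pickle.load(open("d.pkl","rb"));r=D["side"]["pixels"]
for n,(a,b,e,f) in {"block front":(283,262,336,283),"stand":(330,262,350,296)}.items():
    s=cv2.phaseCorrelate(r[b:f,a:e,1].astype(np.float64),px[b:f,a:e,1].astype(np.float64));print(n,s)
p=[.556,-.066,.06];print("px per mm z",proj(K,T,p)-proj(K,T,[p[0],p[1],.059]))
```

```text
t 13.3 pos [ 0.5584 -0.1034  0.1117] shift mm [0.5 0.2 1.7] F [-2.7  1.2 16.8] w 0.0245
block front ((0.06763868909762749, 1.8683476376196921), 0.27552279660461804)
stand ((-0.010485869107768053, 0.9061559089096534), 0.5222553699654252)
px per mm z [-0.0169005  -0.38530989]
```

```bash
python3 -m crank '[0,0,0.3,0,0,0,255,0,0,0.6,0,0,0,255,0,0,0.8,0,0,0,255,0,0,1,0,0,0,255,0,0,1,0,0,0,255]'
python3 -m crank '[0,0,0.3,0,0,0,255,0,0,0.6,0,0,0,255,0,0,0.8,0,0,0,255,0,0,1,0,0,0,255,0,0,1,0,0,0,255]'
```

```text
time: 13.72
position: [0.5584, -0.1034, 0.1109]
tool_rot: [0.21, 0.978, -0.0, 0.002]
ft_force: [-3.1, 1.3, 17.7]
grip_width: 0.0245
grip_force: 45.0
time: 14.13
position: [0.5584, -0.1034, 0.11]
tool_rot: [0.21, 0.978, -0.0, 0.002]
ft_force: [-3.3, 1.8, 19.1]
grip_width: 0.0245
grip_force: 45.0
```

Run:
```python
from h import *
import pickle
D=pickle.load(open("d.pkl","rb"));r=D["side"]["pixels"].astype(float)
F=[];I=[];Z=[]
for k in range(8):
    c=grab("side");o=robot.get_obs();F.append(o["ft_force"][2]);Z.append(o["position"][2]);I.append(c["pixels"].astype(float))
px=np.mean(I,0);print("Fz",np.mean(F),np.std(F),"z",np.mean(Z),o["time"])
K,T=c["intrinsics"],c["extrinsics"]
for n,(a,b,e,f) in {"boltL":(278,258,290,272),"boltR":(327,264,339,277),"standR":(338,246,348,260),"standL":(272,278,286,292),"back":(334,241,345,256)}.items():
    out=[]
    for im in(r,px):
        w=im[b:f,a:e].min(2);w=np.clip(w-(w.min()+.55*(w.max()-w.min())),0,None);yy,xx=np.mgrid[b:f,a:e];out+= [((w*xx).sum()/w.sum()).round(2),((w*yy).sum()/w.sum()).round(2),w.max().round()]
    print(n,out)
for col in(300,315,325): # front top edge
    for im in(r,px): print(col,im[225:285:1,col,1].round().astype(int).tolist())
```

```text
Fz 19.292991888301227 0.35697802582358923 z 0.11006658815547 14.5333
boltL [np.float64(280.83), np.float64(263.26), np.float64(85.0), np.float64(281.98), np.float64(265.99), np.float64(43.0)]
boltR [np.float64(332.63), np.float64(270.13), np.float64(86.0), np.float64(332.44), np.float64(273.73), np.float64(30.0)]
standR [np.float64(340.83), np.float64(251.97), np.float64(54.0), np.float64(343.65), np.float64(250.89), np.float64(65.0)]
standL [np.float64(275.97), np.float64(283.54), np.float64(93.0), np.float64(276.41), np.float64(283.82), np.float64(49.0)]
back [np.float64(338.8), np.float64(250.02), np.float64(59.0), np.float64(341.62), np.float64(247.26), np.float64(64.0)]
300 [215, 201, 192, 190, 190, 190, 188, 190, 191, 191, 188, 190, 186, 188, 189, 184, 185, 179, 183, 183, 184, 187, 184, 187, 186, 185, 184, 189, 184, 183, 181, 170, 134, 103, 80, 83, 82, 79, 85, 77, 82, 81, 80, 79, 81, 83, 83, 86, 83, 83, 73, 67, 65, 63, 72, 62, 66, 68, 71, 95]
300 [48, 62, 78, 83, 83, 81, 78, 71, 62, 50, 45, 56, 78, 86, 77, 60, 51, 46, 37, 26, 23, 22, 27, 44, 57, 62, 60, 59, 66, 70, 75, 78, 79, 
[... 478 characters left out ...]
17, 118, 121, 123, 121, 121, 117, 102, 87, 80, 78, 79, 81, 79, 80, 79, 79, 80, 80, 81, 79, 79, 79, 79, 79, 80, 78, 80, 80, 80, 80, 82, 85, 83, 81, 76, 69, 68, 68, 69]
325 [219, 220, 217, 208, 197, 192, 191, 191, 190, 189, 188, 186, 187, 186, 187, 185, 187, 185, 185, 185, 186, 181, 187, 183, 183, 185, 183, 183, 179, 175, 181, 181, 180, 178, 163, 134, 95, 80, 78, 86, 82, 79, 83, 81, 83, 79, 81, 80, 79, 80, 93, 96, 85, 69, 54, 40, 34, 35, 33, 40]
325 [222, 222, 222, 224, 223, 210, 172, 118, 86, 82, 83, 82, 82, 82, 82, 81, 80, 80, 81, 80, 81, 80, 79, 81, 78, 79, 79, 79, 80, 78, 78, 79, 79, 78, 78, 77, 77, 79, 80, 80, 80, 79, 81, 82, 83, 81, 82, 82, 82, 83, 80, 81, 83, 84, 84, 82, 71, 50, 37, 37]
```

```bash
python3 -m crank '[0,0,0.2,0,0,0,255,0,0,0.4,0,0,0,255,0,0,0.5,0,0,0,255,0,0,0.6,0,0,0,255,0,0,0.6,0,0,0,255]'
python3 - <<'E'
from h import *
import pickle
D=pickle.load(open("d.pkl","rb"));r=D["side"]["pixels"].astype(float)
F=[];I=[];Z=[]
for k in range(8):
    c=grab("side");o=robot.get_obs();F.append(o["ft_force"][2]);Z.append(o["position"][2]);I.append(c["pixels"].astype(float))
px=np.mean(I,0);print("Fz",np.mean(F),"z",np.mean(Z),o["time"]);pickle.dump(px,open("s5.pkl","wb"))
K,T=c["intrinsics"],c["extrinsics"]
for nm,p in {"rear top":(.54,-.139,.086),"front foot":(.556,-.067,.041),"flange front now flush-independent":(.5584,-.0834,.0781)}.items():
    p=np.array(p);print(nm,proj(K,T,p),(proj(K,T,p-[0,0,.001])-proj(K,T,p)).round(3))
for col in range(318,332,3):
    A=r[222:240,col,1];B=px[222:240,col,1];print(col,A.astype(int).tolist(),B.astype(int).tolist())
for col in(305,309,313): print(col,px[226:262,col].astype(int).tolist())
im=cv2.resize(px[205:290,265:355].astype(np.uint8),(630,595),interpolation=cv2.INTER_CUBIC);cv2.imwrite("pics/c5.png",im[:,:,::-1])
E
```

```text
time: 14.95
position: [0.5584, -0.1034, 0.1096]
tool_rot: [0.21, 0.978, -0.0, 0.002]
ft_force: [-3.5, 1.8, 19.1]
grip_width: 0.0243
grip_force: 45.0
Fz 19.952500126599706 z 0.10955397206384608 15.35
rear top [323.17414147 228.2590731 ] [0.005 0.401]
front foot [308.46260431 275.92125618] [0.016 0.374]
flange front now flush-independent [307.94249677 254.08655781] [0.017 0.397]
318 [223, 224, 223, 225, 223, 216, 199, 193, 188, 190, 190, 188, 189, 189, 187, 187, 181, 174] [36, 36, 34, 35, 34, 32, 32, 34, 35, 32, 36, 45, 54, 62, 61, 61, 67, 77]
321 [222, 222, 221, 221, 222, 211, 202, 195, 193, 189, 191, 189, 188, 188, 189, 187, 189, 187] [49, 46, 45, 54, 76, 96, 110, 112, 102, 83, 57, 46, 43, 40, 39, 49, 64, 87]
324 [224, 222, 220, 216, 216, 213, 206, 196, 189, 188, 191, 187, 186, 188, 189, 188, 188, 186] [217, 215, 211, 210, 213, 219, 222, 223, 209, 172, 119, 85, 81, 79, 82, 80, 81, 80]
327 [220, 223, 222, 220, 217, 221, 215, 197, 193, 189, 191, 189, 191, 187, 191, 184, 187, 187] [222, 223, 223, 221, 221, 222, 225, 226, 224, 198, 139, 92, 82, 83, 81, 83, 81, 82]
330 [227, 222, 221, 219
[... 1029 characters left out ...]
 [94, 74, 41], [119, 93, 52], [125, 105, 62], [91, 92, 62], [55, 79, 58], [49, 78, 58], [49, 78, 57], [48, 78, 56], [49, 78, 58], [50, 79, 58], [51, 79, 60]]
313 [[35, 37, 39], [35, 37, 39], [38, 38, 38], [44, 43, 39], [59, 51, 41], [72, 59, 42], [76, 64, 43], [70, 59, 42], [59, 51, 41], [61, 52, 40], [92, 74, 48], [126, 100, 56], [153, 120, 66], [160, 125, 67], [161, 125, 68], [158, 124, 67], [157, 123, 67], [156, 122, 65], [155, 120, 64], [155, 121, 66], [155, 122, 66], [155, 121, 66], [155, 121, 64], [159, 124, 67], [159, 123, 65], [157, 123, 67], [145, 116, 65], [115, 103, 64], [75, 86, 60], [52, 79, 58], [50, 78, 59], [49, 79, 57], [52, 81, 60], [47, 78, 56], [51, 79, 59], [48, 77, 58]]
```

View pics/c5.png

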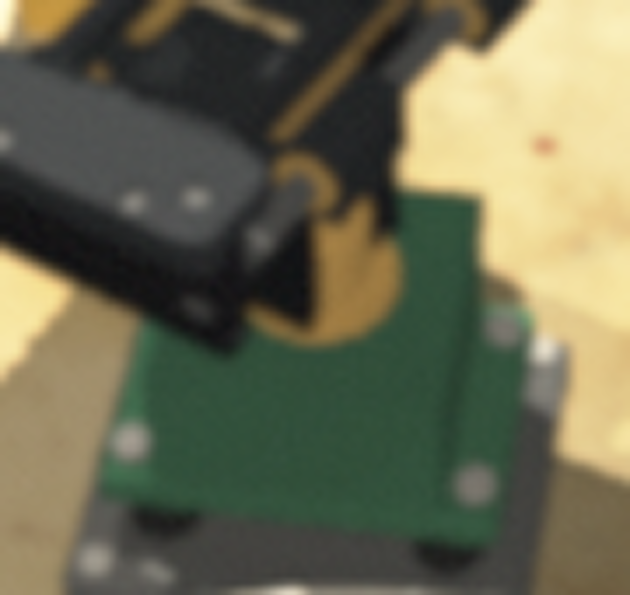

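The flange underside projects to row 254.1 and is seen at 254. The block's rear top edge has sunk 3.2 px, about 8 mm, so its top is at z ≈ 78 mm, equal to the shoulder's. The force climbs at the spring rate, so the shoulder has bottomed. I unload gently before opening.

```bash
python3 -m crank '[0,0,-1,0,0,0,255,0,0,-2,0,0,0,255,0,0,-3,0,0,0,255,0,0,-4,0,0,0,255,0,0,-4,0,0,0,255]'
python3 -m crank '[0,0,-0.5,0,0,0,255,0,0,-1,0,0,0,255,0,0,-1.5,0,0,0,255,0,0,-2,0,0,0,255,0,0,-2,0,0,0,255]'
```

```text
time: 15.77
position: [0.5584, -0.1034, 0.1131]
tool_rot: [0.21, 0.978, -0.0, 0.002]
ft_force: [-2.4, 1.0, 15.3]
grip_width: 0.0244
grip_force: 45.0
time: 16.18
position: [0.5584, -0.1034, 0.1147]
tool_rot: [0.21, 0.978, -0.0, 0.002]
ft_force: [-2.6, 1.9, 13.1]
grip_width: 0.0245
grip_force: 45.0
```

```bash
python3 -m crank '[0,0,-0.5,0,0,0,255,0,0,-1,0,0,0,255,0,0,-1.5,0,0,0,255,0,0,-2,0,0,0,255,0,0,-2,0,0,0,255]'
python3 -m crank '[0,0,-0.3,0,0,0,255,0,0,-0.6,0,0,0,255,0,0,-1,0,0,0,255,0,0,-1,0,0,0,255,0,0,-1,0,0,0,255]'
```

```text
time: 16.6
position: [0.5584, -0.1034, 0.1164]
tool_rot: [0.21, 0.978, -0.0, 0.002]
ft_force: [-2.3, 2.0, 11.8]
grip_width: 0.0246
grip_force: 45.0
time: 17.02
position: [0.5583, -0.1034, 0.1172]
tool_rot: [0.21, 0.978, -0.0, 0.002]
ft_force: [-2.4, 1.0, 10.7]
grip_width: 0.0244
grip_force: 45.0
```

```bash
python3 -m crank '[0,0,-0.3,0,0,0,255,0,0,-0.6,0,0,0,255,0,0,-0.6,0,0,0,255,0,0,-0.6,0,0,0,255,0,0,-0.6,0,0,0,255]'
python3 -m crank '[0,0,-0.3,0,0,0,255,0,0,-0.6,0,0,0,255,0,0,-0.6,0,0,0,255,0,0,-0.6,0,0,0,255,0,0,-0.6,0,0,0,255]'
```

```text
time: 17.43
position: [0.5583, -0.1034, 0.1175]
tool_rot: [0.21, 0.978, -0.0, 0.002]
ft_force: [-1.8, 0.5, 8.9]
grip_width: 0.0246
grip_force: 45.0
time: 17.85
position: [0.5582, -0.1034, 0.1175]
tool_rot: [0.21, 0.978, -0.0, 0.001]
ft_force: [0.1, -0.2, 8.5]
grip_width: 0.0243
grip_force: 45.0
```

At TCP z = 117.5 mm the block meets its rest stop: the position holds while the force drops. That is exactly the flush height, so I release.

```bash
python3 -m crank '[0,0,-0.8,0,0,0,255,0,0,-0.8,0,0,0,255,0,0,-0.8,0,0,0,100,0,0,-0.8,0,0,0,100,0,0,-0.8,0,0,0,100]'
python3 -m crank '[0,0,0,0,0,0,100,0,0,0,0,0,0,100,0,0,0,0,0,0,100,0,0,0,0,0,0,100,0,0,0,0,0,0,100]'
```

```text
time: 18.27
position: [0.5569, -0.1029, 0.1167]
tool_rot: [0.21, 0.978, 0.0, -0.0]
ft_force: [0.0, -0.6, 1.2]
grip_width: 0.0371
grip_force: 0.4
time: 18.68
position: [0.5571, -0.1029, 0.1168]
tool_rot: [0.21, 0.978, 0.0, -0.0]
ft_force: [0.5, 0.4, 0.2]
grip_width: 0.0525
grip_force: 0.0
```

```bash
python3 -m crank '[0,0,-8,0,0,0,100,0,0,-20,0,0,0,100,0,0,-45,0,0,0,100,0,0,-80,0,0,0,100,0,0,-100,0,0,0,100]'
python3 -m crank '[-60,0,-20,0,0,0,100,-60,0,-20,0,0,0,100,-60,0,-20,0,0,0,100,-60,0,-20,0,0,0,100,-60,0,-20,0,0,0,100]'
python3 - <<'E'
from h import *
c=grab("side");px=c["pixels"].astype(float);K,T=c["intrinsics"],c["extrinsics"]
print(robot.get_obs()["position"],robot.get_obs()["ft_force"])
for nm,p in {"flange bottom front":(.5584,-.0834,.086),"hub top front":(.5584,-.0904,.111),"rear top":(.54,-.139,.086)}.items(): print(nm,proj(K,T,np.array(p)).round(1))
print("col309",[(228+i,*v) for i,v in enumerate(px[228:262,309].astype(int).tolist())])
print("col327",px[222:238,327,1].astype(int).tolist())
T2,o=pose();w=grab("wrist");M=T2@w["mount"];Kw=w["intrinsics"];hsv=cv2.cvtColor(w["pixels"],cv2.COLOR_RGB2HSV)
u,v=proj(Kw,M,[.5584,-.1034,.091]).astype(int);print("pred flange",u,v)
a,b=u-45,max(v-45,0);m=cv2.inRange(hsv[b:v+45,a:u+45],(12,130,60),(30,255,255))
nn,l,st,ce=cv2.connectedComponentsWithStats(m)
for i in range(1,nn):
    if st[i,4]>150: print(st[i],ce[i]+[a,b],onz(Kw,M,*(ce[i]+[a,b]),.091))
E
```

```text
time: 19.1
position: [0.5582, -0.1033, 0.2202]
tool_rot: [0.21, 0.978, -0.0, 0.002]
ft_force: [1.1, 0.0, -0.5]
grip_width: 0.053
grip_force: 0.0
time: 19.52
position: [0.6106, -0.127, 0.2365]
tool_rot: [0.21, 0.978, 0.0, -0.001]
ft_force: [-0.6, -0.3, 0.1]
grip_width: 0.0529
grip_force: 0.0
[ 0.61030457 -0.12680694  0.23619222] [-0.43189978  0.25462699  0.37181777]
flange bottom front [307.8 250.9]
hub top front [308.  237.6]
rear top [323.2 228.3]
col309 [(228, 157, 124, 68), (229, 159, 124, 64), (230, 160, 126, 70), (231, 162, 127, 70), (232, 162, 127, 69), (233, 162, 126, 69), (234, 164, 127, 71), (235, 161, 124, 66), (236, 165, 128, 73), (237, 165, 128, 69), (238, 162, 126, 65), (239, 160, 124, 67), (240, 161, 125, 66), (241, 161, 126, 70), (242, 158, 122, 65), (243, 158, 123, 65), (244, 158, 123, 67), (245, 157, 121, 63), (246, 157, 122, 64), (247, 157, 120, 63), (248, 158, 125, 66), (249, 159, 122, 68), (250, 137, 114, 66), (251, 88, 88, 57), (252, 54, 80, 62), (253, 46, 75, 55), (254, 55, 83, 62), (255, 50, 79, 56), (256, 50, 80, 56), (257, 49, 79, 58), (258, 52, 79, 60), (259, 51, 82, 62), (260, 50, 79, 57), (261, 53, 83, 66)]
col327 [222, 223, 222, 222, 222, 219, 192, 126, 88, 82, 84, 81, 81, 79, 84, 87]
pred flange 322 124
[  21   20   49   50 1917] [322.23265519 123.57694314] [ 0.55778409 -0.10306349  0.091     ]
```

The flange bottom is at row 250.8 (flush prediction 250.9), the block is back at rest and the gripper is clear.

```bash
python3 -c "
from rig import robot
print(robot.hand_in())"
```

```text
the job is handed in; nothing more can be done
None
```

The bushing is pressed in with its shoulder flush on the block to within what the cameras can resolve (about 1 mm). It has been let go and the job is handed in at about 20 s. The push peaked at about 22 N by my reading, and the collar and the painter's things were never touched.

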